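# Jam the locknut on a banding-wheel spindle

## Task

Lock the banding wheel's spindle at its setting: lay the open-jaw holding key over the spindle's flat tang with its tail on the tool rest, so that the rest keeps the spindle from turning, then swing the locknut's lever clockwise (seen from above) until it comes up tight. Do not let the spindle turn with it by more than about 15 degrees at any time. Then take the key off and put it fully down in its matching cutout in the foam insert, leaving the bottles, the bowl and the wheel head undisturbed.

Things in the scene. Friction and masses are not known exactly. Their poses are not given: they have to be found in the camera images.
- stand: Grey cast stand fixed to the bench, a banding wheel without its head: round foot of 124 mm across, column on its axis, and a foot bar running along its +x to the tool rest. Origin on the bench under the column axis; z up. The spindle, locknut and rest are on it.
- spindle (a joint): Turn of the steel spindle on the stand's vertical axis, rad, anticlockwise from above positive; at 0 the tang's long side lies along the stand's x. Starts between 0 and 0.08. It turns easily (0.08 N m), so turning the nut (0.45 N m between nut and spindle) drags it unless the key holds it. The key's play may let it go to -0.15; below -0.3 or above 0.36 fails.
- tang (a point): On the spindle axis at the top of its collar (50 mm across), 92 mm above the bench, where the key lies. The tang stands on it: a flat block 40 mm long (along the stand's x at joint 0), 24 mm wide, 22 mm high, then a 34 x 19 mm step 5 mm high as lead-in; its top is 119 mm above the bench.
- rest (a point): Middle of the tool rest's ledge, 145 mm from the spindle axis along the stand's +x, 92 mm above the bench, level with the collar. The ledge is 18 mm along x and spans y -26 to 26 mm; an upright cheek rises 18 mm above it on the -y side (face at y = -15 mm), the +y side is open. Dragged clockwise, the key's tail leans on this cheek.
- rest_tail (a point): Where the key's tail point lies when the key is on the tang: 160 mm from the spindle axis along the stand's +x, 92 mm above the bench.
- locknut (a joint): Turn of the dark hexagonal locknut (40 mm, under the collar) relative to the spindle, rad, clockwise from above positive. At 0 its lever points along the spindle's -y; at 1.6 (about along -x) it meets a hard stop; above 1.5 counts as tight. Starts between 0 and 0.5. It stays where it is left and takes 5 to 6 N at the knob.
- lever_knob (a point): Point on the axis of the black upright round knob at the end of the locknut's lever, 85 mm from the spindle axis, 115 mm above the bench. The knob is 24 mm across, straight from 90 to 128 mm and ends 136 mm above the bench; it is fixed to the lever.
- key: The holding key: flat steel open-jaw spanner, 196 mm long, 12 mm thick, 0.28 kg, with a raised black rubber grip 66 mm long (x -33 to 33), 24 mm wide (y), 40 mm high from the underside. Origin on the underside below the grip's middle; z up as it lies flat on the bench; +x runs from jaw to tail. The tail (x 33 to 95) is 20 mm wide.
- key_jaw (a point): On the key's underside in the middle of the jaw's slot, 75 mm from its origin along -x; it lies on the spindle axis when the key is on the tang (2 mm play each side, 4 mm at the slot's end). The jaw (key x -101 to -33) is 52 mm wide outside; its slot, 28 mm wide, is open at the -x end and closed at x = -51 mm.
- key_tail (a point): On the key's underside near the end of the tail, 85 mm from the key's origin along its +x.
- foam: Black foam insert fixed to the bench, 240 x 110 x 30 mm (x, y, z), with one grey-floored cutout in the shape of the key, 12 mm deep and 3 mm wider all round, its wide jaw part towards the -x end. Origin under its centre. The key belongs in it flat, grip up and standing 28 mm proud.
- pocket_jaw (a point): On the cutout's floor, 18 mm above the bench: where the key's jaw point lies when the key is in.
- pocket_tail (a point): On the cutout's floor, 18 mm above the bench: where the key's tail point lies when the key is in.
- bottle_a: Red squeeze paint bottle, 72 mm across, 150 mm high, loose; not to be disturbed. Origin under its middle.
- bottle_b: White squeeze paint bottle of the same shape, loose; not to be disturbed. Origin under its middle.
- bowl: White ceramic bowl, 120 mm across, 50 mm high, loose; not to be disturbed. Origin under its middle.
- wheel_head: The wheel head: aluminium disc 200 mm across, 12 mm thick, lying on the bench; not to be disturbed. Origin under its middle.
Things that resemble listed ones, but are neither listed nor needed, are in the scene too. Of the things that look like the stand, the smaller one is meant.

How it is judged:
On the way, in this order (a step that is already met when the one before it is completed fails the run):
1. the key lies flat over the tang with its tail on the rest (horizontal distance between key_jaw and tang below 0.01 m and height (world z) of key_jaw between 0.086 and 0.098 m and height (world z) of key_tail between 0.085 and 0.099 m and angle between the x axis of key and the x axis of stand, either way round below 0.25 rad and horizontal distance between key_tail and rest_tail below 0.035 m), for 0.2 s.
2. the locknut is turned tight while the key holds the spindle (all of step 1 and value of joint locknut above 1.5 rad), for 0.2 s.
At the end, for the whole second after the job is handed in: The locknut is tight (joint above 1.5 rad), the spindle is between -0.3 and 0.36 rad, and the key lies at rest and right way up in its foam cutout: jaw and tail points within 7 mm of theirs and less than 4 mm above the cutout's floor (value of joint locknut above 1.5 rad and value of joint spindle between -0.3 and 0.36 rad and horizontal distance between key_jaw and pocket_jaw below 0.007 m and horizontal distance between key_tail and pocket_tail below 0.007 m and height (world z) of each of key_jaw, key_tail below 0.022 m and angle between key's own z axis and vertical below 0.2 rad and linear speed of key below 0.02 m/s); the robot touches nothing.
It fails at once if the spindle is turned out of its setting (past -0.3 or 0.36 rad) (value of joint spindle above 0.36 rad or value of joint spindle below -0.3 rad).
It fails at once if the red squeeze bottle is moved more than 30 mm (distance of bottle_a from where it was at the start of the episode above 0.03 m).
It fails at once if the white squeeze bottle is moved more than 30 mm (distance of bottle_b from where it was at the start of the episode above 0.03 m).
It fails at once if the bowl is moved more than 30 mm (distance of bowl from where it was at the start of the episode above 0.03 m).
It fails at once if the wheel head is moved more than 30 mm (distance of wheel_head from where it was at the start of the episode above 0.03 m).
It also fails if it takes over 72 s, if anything falls off the work surface, if the arm or the gripper's body presses on something with over 40 N, if the wrist force passes 120 N, or if a joint passes its speed limit or range.

## Robot

A 6-joint arm with a two-finger parallel gripper is mounted at the origin on the work surface. World frame = base frame: x ahead of the robot, y to its left, z up, the work surface at z = 0. Lengths are in m, angles in rad, forces in N, time in s.
With the tool pointing down it reaches from about 0.35 to 0.85 m from the base axis. Payload 8.1 kg.
Tool frame: the origin (TCP) lies at the very end of the fingers, on their centre line; the grasp point (between the pads) lies 19 mm behind it; z points along the fingers, y is the line along which they close (so a half turn about z gives the same grasp; the last joint's range is limited). The gripper opens to 93 mm and grips with 3 to 60 N. Pads are 15 mm wide; open, the fingers measure 128 mm over their backs; the gripper's body (75 mm by 188 mm) begins 65 mm behind the grasp point.
Start: joints at [1.128, 0.13, 1.488, -0, 1.523, -0.085], TCP at [0.21, 0.562, 0.219] pointing down, gripper open.
Joint ranges: [-2.96, 2.96], [-0.89, 2.26], [0.02, 2.5], [-1.34, 4.48], [0, 2.73], [-2.66, 2.66]. Speed limits (rad/s): [2.39, 2.39, 2.79, 3.14, 3.14, 3.14].

## Interface

Orientations are given as a rotation vector (axis times angle).
In Python, from plant import robot gives the robot as it stands. The module is installed in compiled form; this text tells all that it offers.
- The arm moves only by the tool play_rows, never from a script. Its argument "increments" is text: rows parted by semicolons, each of 5 numbers parted by spaces: the shift along the tool's x, y, z in mm, then the turn about the tool's z in degrees, then the closure, from -1 (fully open) to 1 (shut). In form: dx dy dz yaw claw; .... A call has 1 to 20 rows; each row is the pose to reach, as a shift and turn from the pose commanded when the call began, along the tool's axes at that moment; what a row does not reach only later rows make up. A row lasts 1/10 s, in which the tool goes at most 50 mm and 8.59 degrees, less where a joint would pass 70% of its speed; a pose out of reach is approached as far as the arm can. A call with a gripper value outside its range is refused whole. The fingers move at their own pace and stop on an object; "force" is the grip in N (left out, the last holds). Time passes only in rows, so rows that repeat a pose let the fingers close. It gives the time, the measured TCP pose, the force, the opening and the grip force at its end, in the units of the state.
- robot.read_state(): the state, without advancing time (a new reading comes with each control period).
- robot.read_camera(name): name is "scene" or "top"; returns the picture (400x640x3 uint8, blue, green, red); there is no depth.
- robot.calibration(name): a dict with "vertical_fov" (degrees; the focal length in pixels is half the picture's height over the tangent of half this angle, whatever the lens; pixels are square), "cx", "cy" (the principal point, pixels), "rvec" (rotation vector, rad) and "tvec" (3), from world to camera coordinates, as OpenCV has them. Camera axes: x right, y down, z forward; pixel columns grow to the right and rows downward; lengths in m; the calibration is good to about 2 mm. A picture is of the moment at which its call begins. calibration takes no time and is no camera call.
- robot.close_job(): hands the job in; it is judged then, once.
Trained networks look in the newest picture that a camera, given by its name, has taken for a name from the list of things; names that differ only in an ending like _2 or _b are one class to them, and where a whole thing is asked for, a point or a joint stands for the part that bears it (a point fixed in the world has none). Each returns a list of dicts, best first, with "conf" (0 to 1); they miss things now and then, are a little off and sometimes report something else, mostly with a low value. They report only what shows in the picture. A call takes as long as a camera call. They do not tell look-alikes from the thing itself.
- robot.recognise(camera, query): "centre" ([x, y, z] in m, in world coordinates, good to about 4 mm: the middle of the surface that is visible of it).
- robot.regions_of(camera, query): "pixels" (400x640 bool, what is visible of it).
- robot.landmark_of(camera, query): "centre" ([x, y, z] in m, in world coordinates, good to about 4 mm: a listed point, or the origin of a listed thing).
The state is a dict: "t": time; "q": joint angles; "dq": joint speeds; "joint_torque": joint torques, N m; "tool_pos": TCP position; "orientation": TCP orientation; "force": force on the tool from outside, world axes, zero at the start; "wrist_torque": the same for the moment, N m; "opening": finger opening in m; "gripper_force": force on a finger pad.
Only numpy, scipy, OpenCV 4.12 (cv2) and the standard library are available. Lean on these libraries where they do the work, as an engineer would, in place of code of your own. Each camera call takes 0.05 s, during which the arm holds its last target. There are 200 camera calls.

## Working session

There is one attempt and no reset: what is moved stays moved. The work goes in short steps, Python scripts to look and compute and a tool call to move; the robot and the scene stay as the last step left them, time stands still between calls to the robot, and variables do not carry over. Pictures are saved under pics/ and viewed, at most 11 in all, crops included, and the job is handed in when it is done.

Besides the shell and the picture viewer there is one more tool, called after "Request:" as name(argument=value, ...) on one line, values as JSON. play_rows: Moves the arm, as the interface text tells. Its arguments: {"type":"object","properties":{"increments":{"type":"string"},"force":{"type":"number"}},"required":["increments"]}

```bash
mkdir -p pics
cat > h.py <<'E'
import numpy as np, cv2
from plant import robot
def cam(n):
    c=robot.calibration(n); f=200/np.tan(np.radians(c['vertical_fov'])/2)
    K=np.array([[f,0,c['cx']],[0,f,c['cy']],[0,0,1.]]); R=cv2.Rodrigues(np.array(c['rvec'],float))[0]
    return K,R,np.array(c['tvec'],float).ravel()
def proj(n,p):
    K,R,t=cam(n); q=K@(R@np.array(p,float)+t); return q[:2]/q[2]
def back(n,uv,z):
    K,R,t=cam(n); d=R.T@np.linalg.solve(K,[uv[0],uv[1],1]); o=-R.T@t
    return o+d*(z-o[2])/d[2]
E
python3 - <<'E'
from h import *
for n in("scene","top"):
    cv2.imwrite(f"pics/{n}0.png",robot.read_camera(n)); print(n,robot.calibration(n))
for n in("scene","top"):
  for q in("stand","tang","rest","rest_tail","lever_knob","key","key_jaw","key_tail","foam","pocket_jaw","pocket_tail","bottle_a","bowl","wheel_head"):
    print(n,q,[(round(d['conf'],2),np.round(d['centre'],3).tolist(),np.round(proj(n,d['centre'])).astype(int).tolist()) for d in robot.landmark_of(n,q)])
s=robot.read_state();print(s)
E
```

```text
scene {'vertical_fov': 57.07954521396578, 'cx': 318.8889278732331, 'cy': 194.03112656645771, 'rvec': array([ 2.16587407,  1.56632013, -0.44071899]), 'tvec': array([-0.03475809, -0.35621305,  1.59147866])}
top {'vertical_fov': 46.725119860866535, 'cx': 320.8474052346214, 'cy': 195.28808917326555, 'rvec': array([ 2.14037261, -2.19214142,  0.07585704]), 'tvec': array([-0.06411795,  0.48318267,  1.37767016])}
scene stand [(0.96, [0.152, 0.291, 0.0], [387, 121]), (0.74, [0.533, -0.21, 0.0], [299, 232]), (0.53, [0.519, 0.251, -0.002], [416, 194]), (0.27, [0.76, 0.077, -0.0], [401, 266])]
scene tang [(0.83, [0.531, -0.213, 0.091], [297, 220]), (0.75, [0.149, 0.295, 0.128], [393, 98])]
scene rest [(0.67, [0.349, 0.261, 0.128], [406, 137]), (0.63, [0.681, -0.205, 0.091], [313, 260]), (0.3, [0.533, -0.298, 0.113], [272, 225])]
scene rest_tail [(0.68, [0.37, 0.254, 0.13], [407, 141]), (0.62, [0.695, -0.208, 0.088], [314, 265])]
scene lever_knob [(0.68, [0.532, -0.296, 0.111], [272, 225]), (0.67, [0.126, 0.176, 0.162], [363, 94])]
scene key [(0.91, [0.519, 0.252, -0.001], [417, 194])]
scene key_
[... 1828 characters left out ...]
0.3, 0.121], [399, 172])]
{'t': 1.5, 'q': array([ 1.12756900e+00,  1.30396929e-01,  1.48818529e+00, -4.15205314e-05,
        1.52301702e+00, -8.53524220e-02]), 'dq': array([-0.0008818 ,  0.00050633, -0.00345483, -0.00097453,  0.00056441,
        0.00127415]), 'joint_torque': array([ 1.14732069e-03, -5.59752917e+01, -4.92042625e+01,  7.68633652e-02,
        2.27934995e-02, -7.33488218e-05]), 'tool_pos': array([0.21013938, 0.56200167, 0.21864514]), 'orientation': array([ 5.59143627e-01,  3.09139485e+00, -2.70098500e-05]), 'force': array([-0.48453213,  0.30801965,  0.41595931]), 'wrist_torque': array([-0.04116655,  0.01963711,  0.01834573]), 'gripper_force': 0.0, 'opening': 0.09299214029241772}
```

View pics/scene0.png

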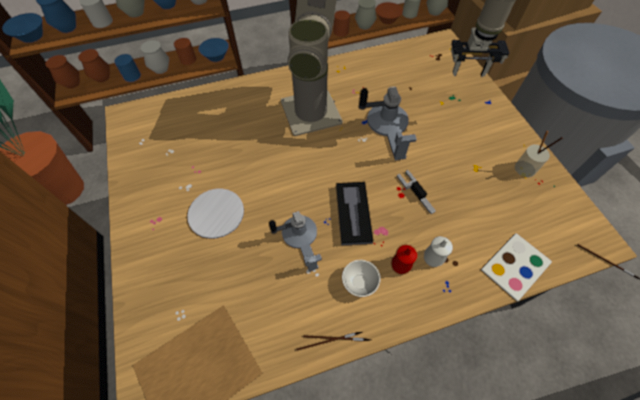

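View pics/top0.png

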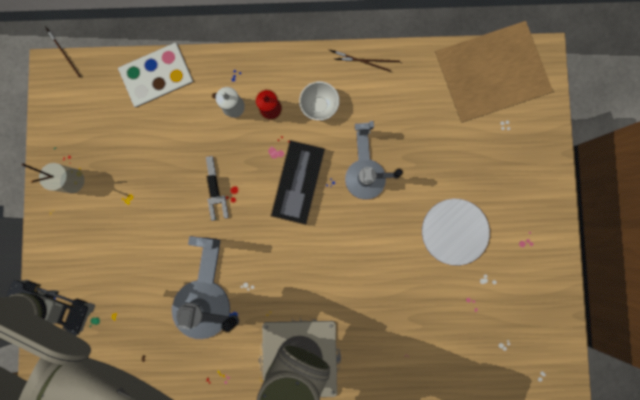

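Candidates: the small stand at top (366,175) / scene (299,232), with its rest at top (364,128). The larger look-alike stand is at top (201,308) / scene (387,121). The key is at top (214,186), and the foam cutout at top (297,183) is shaped like it. I choose the small stand, since tang to rest is 148 mm and its height is 92 mm. Next is a close crop to check.

Run:
```python
from h import *
acc={}
for k in range(2):
  for n in("top","scene"):
    im=robot.read_camera(n)
    for q in("tang","rest","lever_knob","key_jaw","key_tail","pocket_jaw","pocket_tail","key"):
      for d in robot.landmark_of(n,q):
        if d['conf']>.4: acc.setdefault(q,[]).append((n,np.round(d['centre'],3).tolist()))
for q in acc: print(q,acc[q])
t=robot.read_camera("top"); s=robot.read_camera("scene")
a=cv2.resize(t[110:230,190:430],None,fx=3.3,fy=3.3,interpolation=cv2.INTER_CUBIC)[:, :790]
cv2.imwrite("pics/c1.png",a)
b=cv2.resize(s[160:285,260:450],None,fx=4,fy=4,interpolation=cv2.INTER_CUBIC)
cv2.imwrite("pics/c2.png",b)
np.save("top0.npy",t);np.save("scene0.npy",s)
print(robot.read_state()['t'])
```

```text
tang [('top', [0.155, 0.295, 0.13]), ('top', [0.532, -0.212, 0.09]), ('scene', [0.15, 0.293, 0.128]), ('scene', [0.53, -0.214, 0.092]), ('top', [0.531, -0.214, 0.09]), ('top', [0.153, 0.292, 0.132]), ('top', [0.77, 0.195, 0.002]), ('scene', [0.529, -0.213, 0.091])]
rest [('top', [0.35, 0.259, 0.13]), ('top', [0.68, -0.209, 0.09]), ('scene', [0.348, 0.26, 0.127]), ('scene', [0.676, -0.208, 0.094]), ('scene', [0.767, 0.189, 0.005]), ('top', [0.347, 0.259, 0.128]), ('top', [0.679, -0.204, 0.092]), ('scene', [0.676, -0.206, 0.093]), ('scene', [0.349, 0.259, 0.129])]
lever_knob [('top', [0.129, 0.176, 0.16]), ('top', [0.534, -0.297, 0.123]), ('scene', [0.533, -0.297, 0.112]), ('scene', [0.126, 0.175, 0.162]), ('top', [0.13, 0.179, 0.16]), ('top', [0.767, -0.074, -0.0]), ('top', [0.533, -0.297, 0.122]), ('scene', [0.128, 0.172, 0.16]), ('scene', [0.532, -0.296, 0.11])]
key_jaw [('top', [0.445, 0.244, 0.002]), ('scene', [0.443, 0.236, -0.003]), ('top', [0.446, 0.242, 0.004]), ('scene', [0.438, 0.24, -0.003])]
key_tail [('top', [0.602, 0.269, 0.0]), ('scene', [0.602, 0.266, 0.006]), ('scene', [0.533, -0.295, 0.111]), ('scene', [0.696, -0.207, 0.089]), ('top', [0.602, 0.268, 0.001])]
pocket_jaw [('top', [0.452, 0.014, 0.017]), ('top', [0.448, 0.241, 0.0]), ('scene', [0.453, 0.012, 0.021]), ('top', [0.454, 0.011, 0.019]), ('scene', [0.454, 0.014, 0.018])]
pocket_tail [('top', [0.603, -0.026, 0.018]), ('scene', [0.604, -0.028, 0.024]), ('top', [0.603, -0.031, 0.016])]
key [('top', [0.523, 0.253, 0.001]), ('scene', [0.52, 0.254, -0.002]), ('top', [0.523, 0.254, 0.0]), ('scene', [0.519, 0.251, -0.004])]
3.4
```

View pics/c1.png

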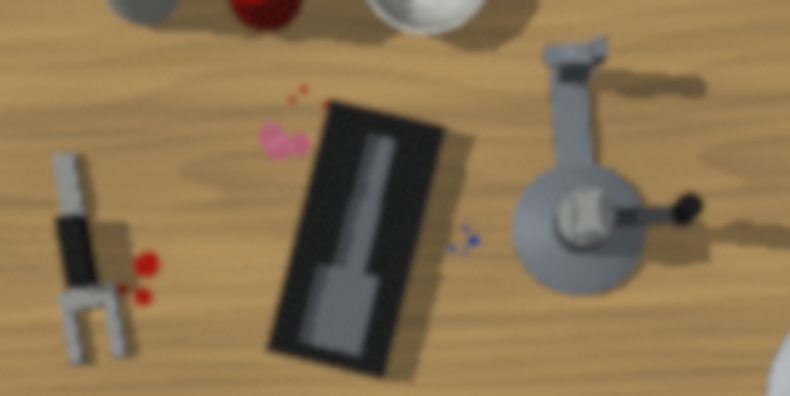

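View pics/c2.png

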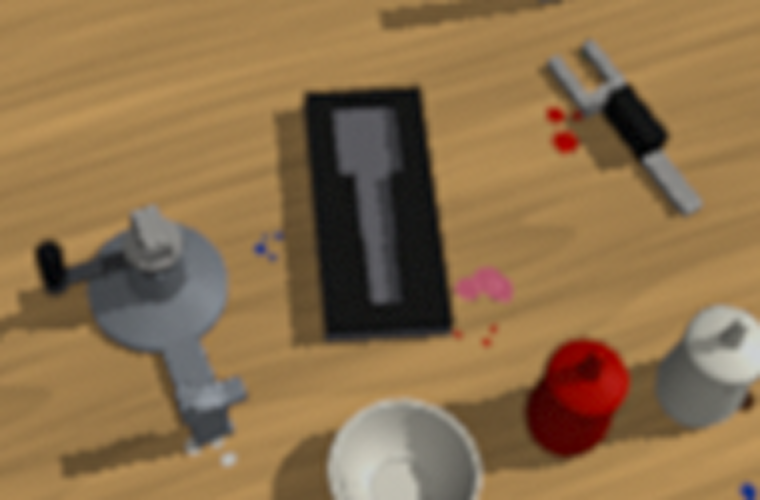

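Top crop: the fork-shaped key has its jaw at crop (95,330) and tail at (70,165). The cutout's wide part is at crop (340,310). The small stand has its tang at (585,215), its knob at (687,207) and its rest at (575,60). The scene crop agrees. The choice holds, so next I refine the poses by silhouette fits.

```bash
cat >> h.py <<'E'
from scipy.optimize import minimize
from scipy.spatial.transform import Rotation
def box(x0,x1,y0,y1,z0,z1): return np.array([[x,y,z] for x in(x0,x1) for y in(y0,y1) for z in(z0,z1)])
KEY=[box(-.101,-.033,.014,.026,0,.012),box(-.101,-.033,-.026,-.014,0,.012),box(-.051,-.033,-.026,.026,0,.012),box(-.033,.033,-.012,.012,0,.040),box(.033,.095,-.010,.010,0,.012)]
FOAM=[box(-.12,.12,-.055,.055,0,.03)]
def render(n,boxes,p,z=0.,S=4):
    K,R,t=cam(n); m=np.zeros((400*S,640*S),np.uint8); c,s=np.cos(p[2]),np.sin(p[2])
    for b in boxes:
        w=np.c_[c*b[:,0]-s*b[:,1]+p[0],s*b[:,0]+c*b[:,1]+p[1],b[:,2]+z]
        q=(R@w.T).T+t; q=(K@q.T).T; q=(q[:,:2]/q[:,2:]+.5)*S-.5
        cv2.fillConvexPoly(m,cv2.convexHull(np.round(q*16).astype(np.int32)),255,shift=4)
    return cv2.resize(m,(640,400),interpolation=cv2.INTER_AREA)/255.
def fit(masks,boxes,p0,z=0.):
    def L(v):
        p=[v[0]/100,v[1]/100,v[2]/10]
        return sum(np.mean((render(n,boxes,p,z)-m)**2)*1e5 for n,m in masks.items())
    v0=np.array([p0[0]*100,p0[1]*100,p0[2]*10])
    r=minimize(L,v0,method='Nelder-Mead',options=dict(initial_simplex=[v0]+[v0+.5*e for e in np.eye(3)],xatol=.01,fatol=.01))
    return np.array([r.x[0]/100,r.x[1]/100,r.x[2]/10]),r.fun
def plan(x,y,z,ang):
    """shift (tool mm) and yaw (deg) to put TCP at x,y,z with tool x at world angle ang deg"""
    s=robot.read_state(); R=Rotation.from_rotvec(s['orientation']).as_matrix()
    d=R.T@(np.array([x,y,z])-s['tool_pos'])*1000; a=np.degrees(np.arctan2(R[1,0],R[0,0]))
    return np.round(d,1), round((a-ang+180)%360-180,1), round(s['t'],2)
E
python3 - <<'E'
from h import *
S={"top":robot.read_camera("top"),"scene":robot.read_camera("scene")}
for q,bx,p0 in(("key",KEY,[.519,.253,.168]),("foam",FOAM,[.525,-.004,-.264])):
    M={}
    for n in S:
        c=proj(n,[p0[0],p0[1],.01])
        for d in robot.regions_of(n,q):
            m=d['pixels']; ys,xs=np.nonzero(m)
            if np.hypot(xs.mean()-c[0],ys.mean()-c[1])<12: M[n]=m.astype(float); print(q,n,d['conf'],m.sum(),render(n,bx,p0).sum()); break
    for k in list(M)+['both']:
        print(q,k,fit(M if k=='both' else {k:M[k]},bx,p0))
# stand: foot disc check
print(plan(.519,.2535,.08,189.65))
E
```

```text
key top 0.64 611 676.8
key scene 0.91 422 492.26666666666665
key top (array([0.51762051, 0.25313085, 0.16517955]), np.float64(20.387501201460978))
key scene (array([0.51994339, 0.25070481, 0.16221023]), np.float64(18.905222750865054))
key both (array([0.51787528, 0.25255037, 0.16445311]), np.float64(47.66372909457901))
foam top 0.64 2925 2964.921568627451
foam scene 0.91 1927 2022.6823529411763
foam top (array([ 0.52345604, -0.00442417, -0.26548898]), np.float64(11.921003940792001))
foam scene (array([ 0.52454388, -0.00729713, -0.25713983]), np.float64(29.589905324875048))
foam both (array([ 0.52387591, -0.0053319 , -0.26383725]), np.float64(54.782673731257205))
(array([-397.4, -180.8,  138.6]), np.float64(-30.1), 3.7)
```

Request:
play_rows(increments="-397 -181 110 -30 -1;-397 -181 110 -30 -1;-397 -181 110 -30 -1;-397 -181 110 -30 -1;-397 -181 110 -30 -1;-397 -181 110 -30 -1;-397 -181 110 -30 -1;-397 -181 110 -30 -1;-397 -181 110 -30 -1;-397 -181 110 -30 -1;-397 -181 110 -30 -1;-397 -181 110 -30 -1", force=40)

```text
t: 4.9
tool_pos: [0.5181, 0.2542, 0.1089]
orientation: [0.26, -3.131, -0.001]
force: [0.9, -0.3, 1.9]
opening: 0.093
gripper_force: 0.0
```

Run:
```python
from h import *
print(plan(.518,.2527,.016,189.45))
```

```text
(array([ 0.3, -1.5, 92.9]), np.float64(0.1), 4.9)
```

Request:
play_rows(increments="0 -1.5 40 0 -1;0 -1.5 75 0 -1;0 -1.5 93 0 -1;0 -1.5 93 0 -1;0 -1.5 93 0 1;0 -1.5 93 0 1;0 -1.5 93 0 1;0 -1.5 93 0 1;0 -1.5 93 0 1;0 -1.5 93 0 1;0 -1.5 93 0 1;0 -1.5 93 0 1;0 -1.5 63 0 1;0 -1.5 23 0 1;0 -1.5 -17 0 1;0 -1.5 -57 0 1;0 -1.5 -97 0 1;0 -1.5 -97 0 1;0 -1.5 -97 0 1", force=40)

```text
t: 6.8
tool_pos: [0.5196, 0.2522, 0.207]
orientation: [-0.26, 3.128, 0.001]
force: [-0.4, 1.4, -0.9]
opening: 0.001
gripper_force: 0.0
```

Run:
```python
from h import *
s=robot.read_state()
S={"top":robot.read_camera("top"),"scene":robot.read_camera("scene")}
for n in S:
    u,v=proj(n,[.518,.253,.19]).astype(int)
    cv2.imwrite(f"pics/g_{n}.png",cv2.resize(S[n][max(v-60,0):v+60,u-70:u+70],None,fx=4,fy=4,interpolation=cv2.INTER_CUBIC))
    for q in("key_jaw","key_tail"): print(n,q,[(round(d['conf'],2),np.round(d['centre'],3).tolist()) for d in robot.landmark_of(n,q)])
a=cv2.imread("pics/g_top.png");b=cv2.imread("pics/g_scene.png");h=min(len(a),len(b))
cv2.imwrite("pics/g.png",cv2.resize(np.hstack([a[:h],b[:h]]),(800,int(800*h/(a.shape[1]+b.shape[1])))))
R=Rotation.from_rotvec(s['orientation']).as_matrix();print(np.degrees(np.arctan2(R[1,0],R[0,0])),s['wrist_torque'],s['force'])
```

```text
top key_jaw [(0.71, [0.447, 0.245, 0.003])]
top key_tail [(0.51, [0.68, -0.207, 0.09])]
scene key_jaw [(0.91, [0.441, 0.236, 0.0])]
scene key_tail [(0.89, [0.602, 0.269, 0.005])]
-170.50234220748163 [ 0.03144896  0.04982206 -0.01284319] [-0.41893492  1.42616516 -0.86941157]
```

View pics/g.png

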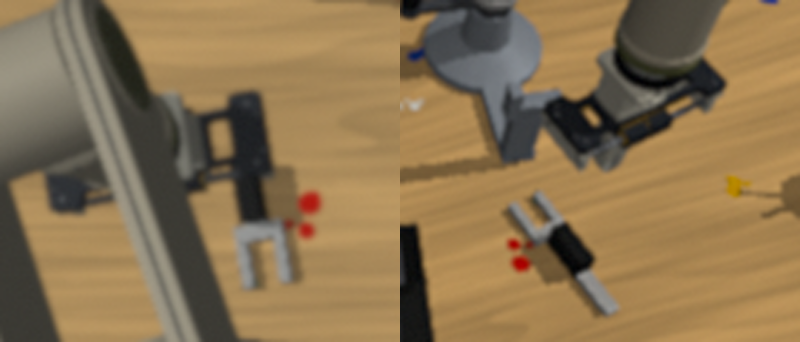

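The picture shows the fingers shut above the key, and the key still lying where it was: jaw at crop (265,255) in the top view. I lifted before the slow fingers had closed. I'll repeat with a pre-narrowed opening and check the grip before lifting.

Run:
```python
from h import *
print(plan(.518,.2527,.016,189.45))
```

```text
(array([ -0.7,   1.2, 187.9]), np.float64(0.0), 7.1)
```

Request:
play_rows(increments="-1 1 80 0 -0.1;-1 1 110 0 -0.1;-1 1 110 0 -0.1;-1 1 110 0 -0.1;-1 1 110 0 -0.1;-1 1 110 0 -0.1;-1 1 145 0 -0.1;-1 1 170 0 -0.1;-1 1 188 0 -0.1;-1 1 188 0 -0.1;-1 1 188 0 1;-1 1 188 0 1;-1 1 188 0 1;-1 1 188 0 1;-1 1 188 0 1;-1 1 188 0 1;-1 1 188 0 1;-1 1 188 0 1", force=40)

```text
t: 8.9
tool_pos: [0.5206, 0.2534, 0.019]
orientation: [-0.26, 3.129, 0.001]
force: [-1.1, -0.1, 7.9]
opening: 0.0236
gripper_force: 40.0
```

Request:
play_rows(increments="0 0 -30 0 1;0 0 -70 0 1;0 0 -110 0 1;0 0 -150 0 1;0 0 -150 0 1;0 0 -150 0 1")

```text
t: 9.5
tool_pos: [0.5202, 0.2533, 0.1685]
orientation: [-0.26, 3.129, 0.001]
force: [0.3, 0.2, -3.1]
opening: 0.0238
gripper_force: 40.0
```

Run:
```python
from h import *
s=robot.read_state()
S={n:robot.read_camera(n) for n in("top","scene")}
for n in S:
    for q in("key_jaw","key_tail","key"): print(n,q,[(round(d['conf'],2),np.round(d['centre'],3).tolist()) for d in robot.landmark_of(n,q)])
R=Rotation.from_rotvec(s['orientation']).as_matrix();print(s['tool_pos'],np.degrees(np.arctan2(R[1,0],R[0,0])),s['wrist_torque'],s['force'])
print(R.round(4), plan(.606,-.209,.18,182.5))
```

```text
top key_jaw [(0.58, [0.448, 0.244, 0.151])]
top key_tail [(0.76, [0.599, 0.268, 0.149]), (0.15, [0.766, -0.079, -0.005])]
top key [(0.68, [0.52, 0.253, 0.152])]
scene key_jaw [(0.72, [0.44, 0.238, 0.148]), (0.67, [0.674, -0.207, 0.096])]
scene key_tail [(0.57, [0.6, 0.267, 0.15])]
scene key [(0.63, [0.518, 0.252, 0.146])]
[0.52020478 0.25332215 0.16854714] -170.50036641219708 [-0.0050578   0.04488506 -0.0248136 ] [ 0.28750853  0.17231468 -3.07475078]
[[-9.863e-01 -1.650e-01  2.000e-03]
 [-1.650e-01  9.863e-01  7.000e-04]
 [-2.100e-03  4.000e-04 -1.000e+00]] (array([  -9.5, -469.9,  -13.4]), np.float64(7.0), 9.9)
```

Request:
play_rows(increments="-3 -40 0 1 1;-5 -90 0 2 1;-6 -140 0 3 1;-7 -190 0 4 1;-8 -240 0 5 1;-9 -290 0 6 1;-10 -340 0 6 1;-11 -385 0 6 1;-11 -425 1 6 1;-11 -455 2 6 1;-11 -469 3 6 1;-11 -469 3 6 1;-11 -469 3 6 1;-11 -469 3 6 1;-11 -469 3 6 1")

```text
t: 11.4
tool_pos: [0.6081, -0.2061, 0.1648]
orientation: [-0.099, 3.14, 0.0]
force: [0.0, 0.5, -2.6]
opening: 0.0232
gripper_force: 40.0
```

Run:
```python
from h import *
s=robot.read_state()
S={n:robot.read_camera(n) for n in("top","scene")}
for n in S:
    for q in("key_jaw","key_tail","key","tang","rest"): print(n,q,[(round(d['conf'],2),np.round(d['centre'],3).tolist()) for d in robot.landmark_of(n,q)])
R=Rotation.from_rotvec(s['orientation']).as_matrix();print(s['tool_pos'],np.degrees(np.arctan2(R[1,0],R[0,0])),s['force'])
a=cv2.resize(S['top'][105:215,310:430],(400,367),interpolation=cv2.INTER_CUBIC)
b=cv2.resize(S['scene'][175:285,255:375],(400,367),interpolation=cv2.INTER_CUBIC)
cv2.imwrite("pics/hov.png",np.hstack([a,b]))
```

```text
top key_jaw [(0.62, [0.533, -0.21, 0.147]), (0.24, [0.609, -0.209, 0.147])]
top key_tail []
top key [(0.6, [0.608, -0.204, 0.146])]
top tang [(0.93, [0.153, 0.293, 0.13]), (0.77, [0.533, -0.212, 0.091])]
top rest [(0.64, [0.35, 0.26, 0.128]), (0.54, [0.453, 0.012, 0.017])]
scene key_jaw [(0.37, [0.366, -0.474, -0.002])]
scene key_tail [(0.83, [0.69, -0.2, 0.153])]
scene key [(0.66, [0.608, -0.205, 0.144])]
scene tang [(0.77, [0.151, 0.293, 0.13]), (0.49, [0.531, -0.215, 0.092])]
scene rest [(0.76, [0.35, 0.26, 0.128]), (0.67, [0.674, -0.206, 0.093]), (0.39, [0.77, 0.189, 0.001])]
[ 0.60808409 -0.2061003   0.16481589] -176.39803430008598 [ 0.01659108  0.50402355 -2.64135898]
```

View pics/hov.png

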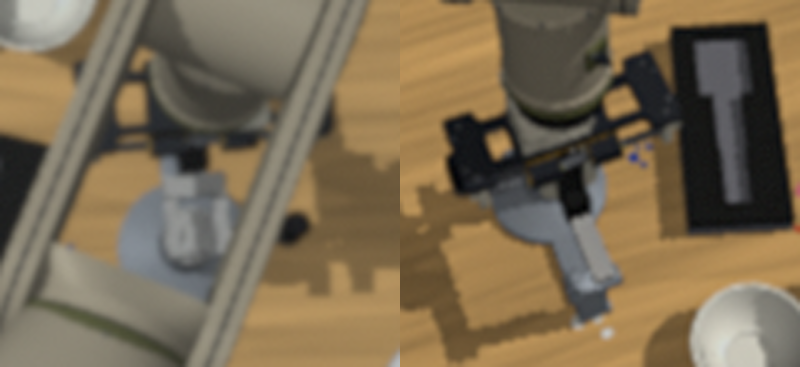

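Top half: the jaw straddles the tang at crop (195,225), within about 2 mm. Scene half: the tail sits above the rest at crop (600,265). I'll shift 2 mm towards -y and descend in stages while watching the force.

Request:
play_rows(increments="0 -2 10 0 1;0 -2 18 0 1;0 -2 25 0 1;0 -2 30 0 1;0 -2 30 0 1;0 -2 30 0 1")

```text
t: 12.6
tool_pos: [0.608, -0.2096, 0.1346]
orientation: [0.096, -3.14, -0.0]
force: [0.9, 1.0, -1.9]
opening: 0.0234
gripper_force: 40.0
```

Request:
play_rows(increments="0 0 2 0 1;0 0 4 0 1;0 0 6 0 1;0 0 6 0 1;0 0 6 0 1")

```text
t: 13.1
tool_pos: [0.6094, -0.21, 0.1303]
orientation: [-0.096, 3.137, -0.002]
force: [3.5, -1.3, 4.2]
opening: 0.0234
gripper_force: 40.0
```

Request:
play_rows(increments="-1 0 -2 0 1;-3 0 -2 0 1;-3 0 -2 0 1;-3 0 0 0 1;-3 0 2 0 1;-3 0 4 0 1;-3 0 4 0 1;-3 0 4 0 1")

```text
t: 13.9
tool_pos: [0.6105, -0.2091, 0.1239]
orientation: [0.096, -3.139, -0.001]
force: [-1.0, 3.3, -4.9]
opening: 0.0235
gripper_force: 40.0
```

Request:
play_rows(increments="0 0 3 0 1;0 0 6 0 1;0 0 9 0 1;0 0 12 0 1;0 0 12 0 1;0 0 12 0 1")

```text
t: 14.5
tool_pos: [0.611, -0.2093, 0.1124]
orientation: [0.096, -3.14, -0.0]
force: [-1.2, 4.2, -1.3]
opening: 0.0237
gripper_force: 40.0
```

Run:
```python
from h import *
s=robot.read_state()
S={n:robot.read_camera(n) for n in("top","scene")}
for n in S:
    for q in("key_jaw","key_tail","key","tang","lever_knob"): print(n,q,[(round(d['conf'],2),np.round(d['centre'],3).tolist()) for d in robot.landmark_of(n,q)])
R=Rotation.from_rotvec(s['orientation']).as_matrix();print(s['tool_pos'],np.degrees(np.arctan2(R[1,0],R[0,0])),s['force'],s['wrist_torque'],R.round(3))
```

```text
top key_jaw [(0.77, [0.537, -0.211, 0.098]), (0.71, [0.524, -0.005, 0.002])]
top key_tail [(0.53, [0.522, -0.006, 0.003])]
top key [(0.84, [0.609, -0.209, 0.096])]
top tang [(0.8, [0.153, 0.295, 0.131]), (0.69, [0.533, -0.211, 0.09])]
top lever_knob [(0.74, [0.132, 0.176, 0.159]), (0.65, [0.535, -0.298, 0.119]), (0.53, [0.524, -0.004, 0.004])]
scene key_jaw []
scene key_tail [(0.68, [0.694, -0.205, 0.093])]
scene key [(0.7, [0.61, -0.21, 0.092])]
scene tang [(0.79, [0.149, 0.293, 0.126]), (0.27, [0.766, 0.189, 0.001])]
scene lever_knob [(0.79, [0.126, 0.179, 0.162]), (0.58, [0.534, -0.295, 0.114])]
[ 0.61100894 -0.2093229   0.1124337 ] -176.49433512077923 [-1.23461908  4.21815976 -1.2987424 ] [ 0.95695643 -0.13525101 -0.28832979] [[-0.998 -0.061 -0.   ]
 [-0.061  0.998  0.   ]
 [ 0.     0.    -1.   ]]
```

Request:
play_rows(increments="0 1 1 0 1;0 1 2 0 1;0 1 2 0 1;0 1 2 0 0;0 1 2 0 0;0 1 2 0 0;0 1 2 0 0;0 1 2 0 0;0 1 2 0 0;0 1 -10 0 0;0 1 -30 0 0;0 1 -60 0 0;0 1 -75 0 0;0 1 -75 0 0")

```text
t: 16.5
tool_pos: [0.6129, -0.2093, 0.1918]
orientation: [-0.096, 3.134, -0.004]
force: [0.7, 0.3, 0.2]
opening: 0.0465
gripper_force: 0.0
```

Run:
```python
from h import *
s=robot.read_state()
S={n:robot.read_camera(n) for n in("top","scene")}
for n in S:
    for q in("key_jaw","key_tail","key","tang","lever_knob"): print(n,q,[(round(d['conf'],2),np.round(d['centre'],3).tolist()) for d in robot.landmark_of(n,q) if d['conf']>.3])
print(s['tool_pos'],s['force'])
a=cv2.resize(S['top'][105:215,310:430],(400,367),interpolation=cv2.INTER_CUBIC)
b=cv2.resize(S['scene'][175:285,255:375],(400,367),interpolation=cv2.INTER_CUBIC)
cv2.imwrite("pics/on.png",np.hstack([a,b]))
```

```text
top key_jaw [(0.66, [0.536, -0.209, 0.097])]
top key_tail []
top key [(0.61, [0.611, -0.209, 0.094])]
top tang [(0.61, [0.156, 0.294, 0.13]), (0.57, [0.53, -0.214, 0.09])]
top lever_knob [(0.68, [0.13, 0.177, 0.161]), (0.53, [0.759, 0.081, 0.001]), (0.45, [0.534, -0.295, 0.117])]
scene key_jaw [(0.62, [0.532, -0.217, 0.09]), (0.59, [0.763, -0.076, 0.003])]
scene key_tail [(0.89, [0.695, -0.207, 0.097]), (0.35, [0.676, -0.206, 0.091])]
scene key [(0.9, [0.609, -0.211, 0.09]), (0.62, [0.531, -0.218, 0.001])]
scene tang [(0.68, [0.757, 0.075, -0.003]), (0.56, [0.529, -0.215, 0.092])]
scene lever_knob [(0.39, [0.534, -0.297, 0.11])]
[ 0.61292969 -0.20925594  0.19182491] [0.68509159 0.3486157  0.19865022]
```

View pics/on.png

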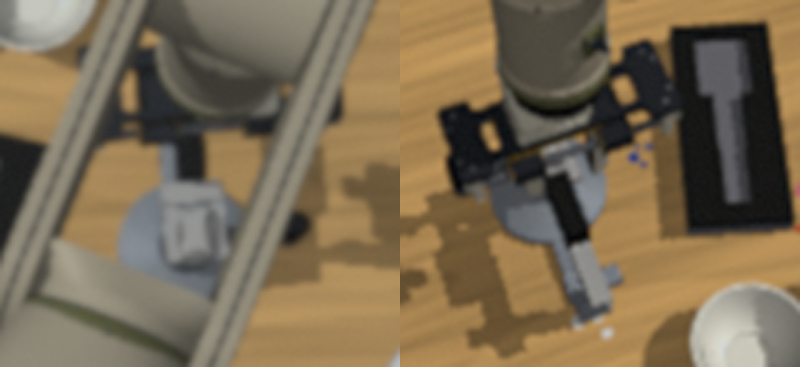

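Both views show the key seated around the tang, jaw at crop (195,215) in the top view, with its tail on the rest at crop (595,280) in the scene view. Next I go to the knob.

Request:
play_rows(increments="14 -14 0 8 0;28 -28 0 16 0;42 -42 0 24 0;56 -56 0 32 0;70 -70 0 40 0;84 -83 0 48 0;84 -83 0 56 0;84 -83 0 64 0;84 -83 10 72 0;84 -83 20 80 0;84 -83 32 88 0;84 -83 32 92 0;84 -83 32 92 0;84 -83 32 92 0", force=15)

```text
t: 18.5
tool_pos: [0.5323, -0.2965, 0.1559]
orientation: [2.189, 2.253, 0.0]
force: [-0.3, 0.3, 0.7]
opening: 0.0465
gripper_force: 0.0
```

Run:
```python
from h import *
S={n:robot.read_camera(n) for n in("top","scene")}
for n in S:
    for q in("key_jaw","key_tail","key","lever_knob"): print(n,q,[(round(d['conf'],2),np.round(d['centre'],3).tolist()) for d in robot.landmark_of(n,q) if d['conf']>.3])
print(plan(.534,-.297,.102,91.5),robot.read_state()['tool_pos'])
```

```text
top key_jaw [(0.87, [0.54, -0.21, 0.095])]
top key_tail [(0.8, [0.694, -0.2, 0.092])]
top key [(0.75, [0.613, -0.208, 0.092])]
top lever_knob [(0.53, [0.131, 0.177, 0.16]), (0.46, [0.536, -0.296, 0.119])]
scene key_jaw [(0.92, [0.53, -0.213, 0.09]), (0.35, [0.535, -0.295, 0.111])]
scene key_tail [(0.93, [0.695, -0.205, 0.095]), (0.72, [0.609, -0.212, 0.09])]
scene key [(0.85, [0.609, -0.212, 0.087])]
scene lever_knob [(0.73, [0.127, 0.176, 0.161]), (0.54, [0.533, -0.296, 0.112])]
(array([-0.6,  1.8, 53.7]), np.float64(0.0), 19.0) [ 0.53219665 -0.29641531  0.15567652]
```

Request:
play_rows(increments="0 2 20 0 0;0 2 40 0 0;0 2 54 0 0;0 2 54 0 0;0 2 54 0 1;0 2 54 0 1;0 2 54 0 1;0 2 54 0 1;0 2 54 0 1;0 2 54 0 1", force=15)

```text
t: 20.0
tool_pos: [0.5348, -0.2969, 0.1028]
orientation: [2.191, 2.249, 0.0]
force: [-0.2, -0.7, 5.9]
opening: 0.0237
gripper_force: 15.0
```

Request:
play_rows(increments="0.2 -5.2 0 3.5 1;0.6 -10.4 0 7 1;1.4 -15.5 0 10.5 1;2.5 -20.6 0 14 1;3.9 -25.6 0 17.5 1;5.6 -30.5 0 21 1;7.7 -35.2 0 24.5 1;9.9 -39.9 0 28 1;12.5 -44.4 0 31.5 1;15.4 -48.8 0 35 1;18.5 -52.9 0 38.5 1;21.8 -56.9 0 42 1;25.4 -60.6 0 45.5 1;29.2 -64.2 0 49 1;29.2 -64.2 0 49 1")

```text
t: 21.5
tool_pos: [0.4694, -0.27, 0.1028]
orientation: [2.926, 1.135, 0.0]
force: [-1.8, -4.8, 6.0]
opening: 0.0235
gripper_force: 15.0
```

Run:
```python
from h import *
S={n:robot.read_camera(n) for n in("top","scene")}
for n in S:
    for q in("key_jaw","key_tail","key","lever_knob"): print(n,q,[(round(d['conf'],2),np.round(d['centre'],3).tolist()) for d in robot.landmark_of(n,q) if d['conf']>.3])
s=robot.read_state();print(s['tool_pos'],s['force'],s['wrist_torque'])
print(np.degrees(np.arctan2(s['tool_pos'][1]+.2125,s['tool_pos'][0]-.532)),np.hypot(s['tool_pos'][1]+.2125,s['tool_pos'][0]-.532))
```

```text
top key_jaw [(0.73, [0.535, -0.208, 0.096])]
top key_tail [(0.87, [0.693, -0.207, 0.092])]
top key [(0.93, [0.612, -0.212, 0.093])]
top lever_knob [(0.76, [0.13, 0.176, 0.161])]
scene key_jaw [(0.62, [0.529, -0.214, 0.089])]
scene key_tail [(0.88, [0.697, -0.207, 0.093])]
scene key [(0.79, [0.609, -0.21, 0.089])]
scene lever_knob [(0.64, [0.765, 0.191, 0.002]), (0.62, [0.47, -0.27, 0.112]), (0.35, [0.368, -0.474, -0.001])]
[ 0.46957051 -0.27010548  0.10280464] [-1.85386264 -3.52951854  5.83760538] [-0.67828569  0.55698153  0.04676353]
-137.30138540565827 0.0849460606567378
```

Request:
play_rows(increments="0.2 -5.2 0 3.5 1;0.6 -10.4 0 7 1;1.4 -15.5 0 10.5 1;2.5 -20.6 0 14 1;3.9 -25.6 0 17.5 1;5.6 -30.5 0 21 1;7.7 -35.2 0 24.5 1;9.9 -39.9 0 28 1;12.5 -44.4 0 31.5 1;15.4 -48.8 0 35 1;16.9 -50.9 0 36.8 1;16.9 -50.9 0 36.8 1")

```text
t: 23.2
tool_pos: [0.4468, -0.2211, 0.1027]
orientation: [3.135, 0.155, -0.001]
force: [-7.5, -5.4, 9.3]
opening: 0.0238
gripper_force: 15.0
```

```bash
cat > st.py <<'E'
from h import *
s=robot.read_state();print(s['t'],s['tool_pos'],s['force'],s['wrist_torque'],s['opening'])
print(np.degrees(np.arctan2(s['tool_pos'][1]+.2125,s['tool_pos'][0]-.532)),np.hypot(s['tool_pos'][1]+.2125,s['tool_pos'][0]-.532))
E
python3 st.py
```

```text
23.2 [ 0.44680578 -0.2210847   0.10274853] [-7.52629328 -5.37174253  9.33780404] [-0.64112639  1.44817689 -0.02505654] 0.02376525339136291
-174.24594112678471 0.08562565610741796
```

Request:
play_rows(increments="0 -1.5 0 1 1;0 -3 0 2 1;0.1 -4.5 0 3 1;0.2 -5.9 0 4 1;0.2 -5.9 0 4 1")

```text
t: 23.7
tool_pos: [0.4463, -0.2153, 0.1027]
orientation: [3.139, 0.046, -0.002]
force: [-7.6, -4.0, 10.0]
opening: 0.0235
gripper_force: 15.0
```

```bash
python3 st.py
```

```text
23.7 [ 0.44633815 -0.21534717  0.10273753] [-7.6322593  -4.01079887 10.01640477] [-0.71987808  1.54736717  0.03891309] 0.02346734095746394
-178.09634425966613 0.08570915288162873
```

Request:
play_rows(increments="-0.5 -1.5 0 1 1;-1 -3 0 2 1;-1 -4.5 0 3 1;-1 -5.9 0 4 1;-0.8 -7.4 0 5 1;-0.8 -7.4 0 5 1")

```text
t: 24.3
tool_pos: [0.4462, -0.2078, 0.1028]
orientation: [3.138, -0.09, 0.001]
force: [-3.1, -3.7, 6.5]
opening: 0.0233
gripper_force: 15.0
```

```bash
python3 st.py
```

```text
24.3 [ 0.44622462 -0.20778912  0.10276104] [-3.14018897 -3.67053702  6.47930946] [-0.69064156  0.71689538  0.02980969] 0.023260296150058483
176.8564093653795 0.08590464524066564
```

Request:
play_rows(increments="0 -1.5 0 1 1;0 -3 0 2 1;0.1 -4.5 0 3 1;0.1 -4.5 0 3 1")

```text
t: 24.7
tool_pos: [0.4466, -0.2033, 0.1028]
orientation: [3.135, -0.173, 0.001]
force: [-2.4, -3.3, 7.5]
opening: 0.0236
gripper_force: 15.0
```

```bash
python3 st.py
python3 - <<'E'
from h import *
S={n:robot.read_camera(n) for n in("top","scene")}
for n in S:
    for q in("key_jaw","key_tail","key","lever_knob"): print(n,q,[(round(d['conf'],2),np.round(d['centre'],3).tolist()) for d in robot.landmark_of(n,q) if d['conf']>.3])
E
```

```text
24.7 [ 0.44655484 -0.20327427  0.10275217] [-2.41764662 -3.31833453  7.54249581] [-0.63054443  0.71613001 -0.02853878] 0.023636774324220445
173.83750378458993 0.0859417781856628
top key_jaw [(0.94, [0.534, -0.21, 0.095])]
top key_tail [(0.71, [0.696, -0.21, 0.091]), (0.71, [0.608, -0.029, 0.014])]
top key [(0.64, [0.608, -0.211, 0.095]), (0.59, [0.692, -0.207, 0.092])]
top lever_knob [(0.73, [0.13, 0.177, 0.16])]
scene key_jaw []
scene key_tail [(0.78, [0.696, -0.206, 0.093])]
scene key [(0.61, [0.61, -0.213, 0.09]), (0.43, [0.528, -0.006, -0.002])]
scene lever_knob [(0.67, [0.768, 0.188, 0.003]), (0.58, [0.128, 0.178, 0.16]), (0.54, [0.446, -0.204, 0.111])]
```

Request:
play_rows(increments="0 -1.5 0 1 1;0 -3 0 2 1;0 -3 0 2 1")

```text
t: 25.5
tool_pos: [0.4469, -0.2003, 0.1027]
orientation: [3.131, -0.227, 0.001]
force: [-2.9, -4.6, 6.3]
opening: 0.0239
gripper_force: 15.0
```

```bash
python3 st.py
```

```text
25.5 [ 0.4468563  -0.20029336  0.10273646] [-2.90333293 -4.58569794  6.34984565] [-0.64603877  0.78057974  0.00359336] 0.023872764133062503
171.84137441908248 0.08601425379509768
```

Request:
play_rows(increments="0 -1.5 0 1 1;0 -3 0 2 1;0 -3 0 2 1")

```text
t: 25.8
tool_pos: [0.4472, -0.1981, 0.1027]
orientation: [3.125, -0.282, 0.002]
force: [-3.3, -8.9, 6.0]
opening: 0.024
gripper_force: 15.0
```

```bash
python3 st.py
python3 - <<'E'
from h import *
n="top"; im=robot.read_camera(n); s2=robot.read_camera("scene")
a=cv2.resize(im[105:215,310:430],(400,367),interpolation=cv2.INTER_CUBIC)
b=cv2.resize(s2[175:285,255:375],(400,367),interpolation=cv2.INTER_CUBIC)
cv2.imwrite("pics/nut.png",np.hstack([a,b]))
E
```

```text
25.8 [ 0.44721574 -0.19813664  0.10274955] [-3.34199406 -8.86239744  5.98370719] [-1.34518659  0.8401911   0.06505356] 0.02400386134415448
170.38477424653016 0.08599230702886963
```

View pics/nut.png

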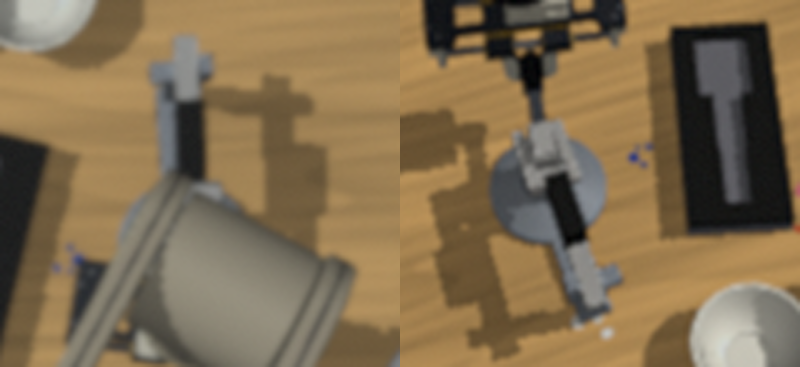

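The key holds, with its tail against the cheek at scene crop (595,285). The force jumped to 8.9 N while the knob lagged, so the stop is near. One more small push should confirm it.

Request:
play_rows(increments="0 -1 0 1 1;0 -2 0 1 1;0 -2 0 1 1;0 -2 0 1 1;0 -2 0 1 1")

```text
t: 26.4
tool_pos: [0.4475, -0.1975, 0.1028]
orientation: [3.121, -0.309, 0.002]
force: [-3.4, -14.6, 3.9]
opening: 0.0236
gripper_force: 15.0
```

```bash
python3 st.py
```

```text
26.4 [ 0.44751695 -0.19745691  0.10278904] [ -3.39089326 -14.59806676   3.93381221] [-2.33430391  0.75358484 -0.01190479] 0.02364041595116001
169.90370505339507 0.08581188878482797
```

That is the hard stop: 14.6 N with only 0.7 mm of movement. I relax, open and lift.

Request:
play_rows(increments="0 1 0 0 1;0 2 0 0 1;0 2 0 0 0;0 2 0 0 0;0 2 0 0 0;0 2 0 0 0;0 2 0 0 0;0 2 -25 0 0;0 2 -60 0 0;0 2 -80 0 0;0 2 -80 0 0", force=40)

```text
t: 27.5
tool_pos: [0.4489, -0.1972, 0.1853]
orientation: [3.124, -0.309, 0.009]
force: [-0.7, 0.2, 0.6]
opening: 0.0465
gripper_force: 0.0
```

Run:
```python
from h import *
for k in range(2):
  S={n:robot.read_camera(n) for n in("top","scene")}
  for n in S:
    for q in("key_jaw","key_tail","key"): print(n,q,[(round(d['conf'],2),np.round(d['centre'],3).tolist()) for d in robot.landmark_of(n,q) if d['conf']>.3])
m={n:[d for d in robot.regions_of(n,"key")] for n in S}
for n in S:
    c=proj(n,[.610,-.211,.1])
    for d in m[n]:
        ys,xs=np.nonzero(d['pixels'])
        if np.hypot(xs.mean()-c[0],ys.mean()-c[1])<12:
            print(n,d['pixels'].sum(),fit({n:d['pixels'].astype(float)},KEY,[.610,-.211,.0],.092)); break
print(plan(.611,-.210,.19,181))
```

```text
top key_jaw [(0.42, [0.693, -0.208, 0.091])]
top key_tail [(0.51, [0.69, -0.207, 0.09])]
top key [(0.75, [0.612, -0.212, 0.095]), (0.42, [0.452, 0.015, 0.02])]
scene key_jaw [(0.6, [0.532, -0.213, 0.089])]
scene key_tail [(0.66, [0.693, -0.214, 0.094])]
scene key [(0.92, [0.612, -0.21, 0.092])]
top key_jaw []
top key_tail [(0.57, [0.691, -0.209, 0.091])]
top key [(0.69, [0.613, -0.21, 0.091]), (0.49, [0.68, -0.205, 0.089])]
scene key_jaw [(0.83, [0.53, -0.215, 0.091])]
scene key_tail [(0.7, [0.696, -0.213, 0.095])]
scene key [(0.71, [0.611, -0.212, 0.093]), (0.5, [0.761, 0.074, -0.002])]
scene 475 (array([ 0.6067891 , -0.21169115,  0.01092746]), np.float64(27.237162389465592))
(array([163.5, -18.6,  -8.3]), np.float64(167.7), 28.4)
```

Request:
play_rows(increments="40 -5 0 -4 0;80 -9 0 -8 0;120 -14 0 -12 0;162 -19 0 -12 0;162 -19 0 -12 0;162 -19 0 -12 0;162 -19 0 -12 0")

```text
t: 29.1
tool_pos: [0.609, -0.2093, 0.1818]
orientation: [3.141, 0.019, -0.0]
force: [-0.2, -0.2, 0.3]
opening: 0.0466
gripper_force: 0.0
```

Run:
```python
from h import *
print(plan(.611,-.2105,.111,.6),robot.read_state()['tool_pos'])
```

```text
(array([ 2. ,  1.2, 70.8]), np.float64(0.1), 29.1) [ 0.60899676 -0.20931605  0.18178796]
```

Request:
play_rows(increments="1 1 30 0 0;2 1 55 0 0;2 1 71 0 0;2 1 71 0 0;2 1 71 0 1;2 1 71 0 1;2 1 71 0 1;2 1 71 0 1;2 1 71 0 1;2 1 71 0 1;2 1 71 0 1", force=40)

```text
t: 30.2
tool_pos: [0.6125, -0.2106, 0.1123]
orientation: [3.141, 0.019, 0.003]
force: [-1.0, 1.0, 6.4]
opening: 0.0234
gripper_force: 40.0
```

```bash
python3 st.py
```

```text
30.2 [ 0.61247987 -0.21058525  0.11233973] [-1.03904974  0.9898406   6.38701896] [ 0.15547449  0.40429539 -0.05557771] 0.023446377369456192
1.362903776588668 0.0805026412342256
```

Gripped. Lift gradually.

Request:
play_rows(increments="0 0 -6 0 1;0 0 -12 0 1;0 0 -18 0 1;0 0 -25 0 1;0 0 -32 0 1;0 0 -45 0 1;0 0 -60 0 1;0 0 -60 0 1;0 0 -60 0 1")

```text
t: 31.1
tool_pos: [0.6122, -0.2105, 0.1718]
orientation: [3.141, 0.019, 0.003]
force: [0.9, 1.1, -2.7]
opening: 0.0237
gripper_force: 40.0
```

Run:
```python
from h import *
s=robot.read_state();R=Rotation.from_rotvec(s['orientation']).as_matrix();a=np.arctan2(R[1,0],R[0,0])
print(s['tool_pos'],np.degrees(a),s['force'],s['wrist_torque'])
for k in range(2):
  S={n:robot.read_camera(n) for n in("top","scene")}
  for n in S:
    for q in("key_jaw","key_tail","key"):
      print(n,q,[(round(d['conf'],2),np.round(d['centre'],3).tolist(),np.round((R.T@(d['centre']-s['tool_pos']))*1000,1).tolist()) for d in robot.landmark_of(n,q) if d['conf']>.3])
z=s['tool_pos'][2]-.019
for n in S:
    c=proj(n,[.611,-.21,z])
    for d in robot.regions_of(n,"key"):
        ys,xs=np.nonzero(d['pixels'])
        if np.hypot(xs.mean()-c[0],ys.mean()-c[1])<15:
            print(n,d['pixels'].sum(),fit({n:d['pixels'].astype(float)},KEY,[.611,-.211,.0],z)); break
```

```text
[ 0.61219902 -0.21051273  0.17180866] 0.700921191778678 [ 0.87011897  1.08695691 -2.72908029] [ 0.04401527  0.14387227 -0.02127275]
top key_jaw [(0.84, [0.536, -0.206, 0.156], [-76.3, -5.2, 16.1]), (0.66, [0.76, 0.075, -0.001], [151.0, -284.0, 173.3])]
top key_tail []
top key [(0.76, [0.61, -0.209, 0.152], [-2.6, -1.2, 19.7])]
scene key_jaw []
scene key_tail [(0.58, [0.693, -0.21, 0.154], [80.5, 0.7, 18.3])]
scene key [(0.64, [0.611, -0.212, 0.15], [-1.3, 1.1, 21.4])]
top key_jaw [(0.63, [0.534, -0.209, 0.154], [-78.4, -2.7, 17.9])]
top key_tail [(0.74, [0.522, -0.007, 0.002], [-87.9, -204.4, 169.7])]
top key [(0.9, [0.608, -0.209, 0.15], [-3.9, -1.4, 21.5])]
scene key_jaw []
scene key_tail [(0.75, [0.695, -0.209, 0.153], [83.0, -0.9, 19.2])]
scene key [(0.75, [0.611, -0.211, 0.148], [-1.0, 0.5, 23.5])]
scene 216 (array([ 0.6082142 , -0.20832762, -0.0582235 ]), np.float64(124.47398236255287))
```

Request:
play_rows(increments="-16 -40 0 3 1;-32 -80 0 6 1;-48 -120 0 9 1;-64 -160 0 12 1;-84 -205 0 15.8 1;-84 -205 20 15.8 1;-84 -205 50 15.8 1;-84 -205 75 15.8 1;-84 -205 75 15.8 1;-84 -205 75 15.8 1")

```text
t: 33.0
tool_pos: [0.5249, -0.0063, 0.096]
orientation: [-3.114, 0.413, 0.001]
force: [0.2, -0.2, -1.3]
opening: 0.0239
gripper_force: 40.0
```

Run:
```python
from h import *
s=robot.read_state();R=Rotation.from_rotvec(s['orientation']).as_matrix();a=np.arctan2(R[1,0],R[0,0])
print(s['tool_pos'],np.degrees(a),s['force'],plan(.5261,-.0064,.056,-15.1))
S={n:robot.read_camera(n) for n in("top","scene")}
for n in S:
    for q in("key_jaw","key_tail","key","pocket_jaw","pocket_tail","foam"):
      print(n,q,[(round(d['conf'],2),np.round(d['centre'],3).tolist(),np.round((R.T@(d['centre']-s['tool_pos']))*1000,1).tolist()) for d in robot.landmark_of(n,q) if d['conf']>.3])
a=cv2.resize(S['top'][125:235,240:360],(400,367),interpolation=cv2.INTER_CUBIC)
b=cv2.resize(S['scene'][165:255,310:408],(400,367),interpolation=cv2.INTER_CUBIC)
cv2.imwrite("pics/foam.png",np.hstack([a,b]))
```

```text
[ 0.52494388 -0.00631904  0.09596476] -15.101026224393067 [ 0.23958581 -0.18676235 -1.28253508] (array([ 1.2, -0.2, 40. ]), np.float64(-0.0), 33.0)
top key_jaw [(0.81, [0.452, 0.019, 0.075], [-76.9, -5.2, 20.9])]
top key_tail []
top key [(0.5, [0.52, -0.005, 0.078], [-4.6, 0.2, 17.6])]
top pocket_jaw [(0.56, [0.451, 0.012, 0.018], [-75.9, 1.7, 77.8])]
top pocket_tail [(0.57, [0.606, -0.027, 0.017], [83.2, -1.4, 78.8])]
top foam [(0.56, [0.527, -0.006, 0.002], [2.4, -1.0, 93.7])]
scene key_jaw [(0.66, [0.448, 0.009, 0.075], [-78.4, 5.2, 21.4])]
scene key_tail [(0.77, [0.606, -0.03, 0.08], [84.9, 1.7, 16.1])]
scene key [(0.56, [0.523, -0.01, 0.072], [-1.2, 4.1, 24.2])]
scene pocket_jaw [(0.6, [0.454, 0.012, 0.017], [-72.9, 1.0, 79.1])]
scene pocket_tail [(0.81, [0.604, -0.027, 0.021], [82.2, -0.5, 75.0])]
scene foam [(0.84, [0.528, -0.006, -0.0], [3.3, -0.8, 96.5]), (0.68, [0.691, -0.21, 0.087], [213.6, 152.9, 8.5])]
```

View pics/foam.png

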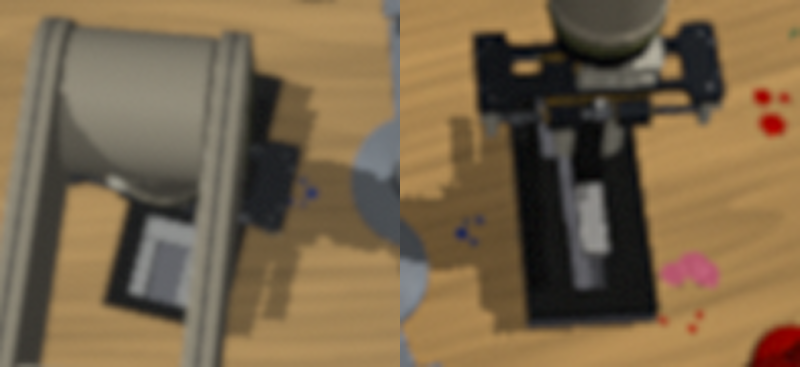

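The key hangs over the cutout in both views: jaw at top crop (165,265), tail at scene crop (595,225) above the cutout's end. Descend to just above the foam, then in.

Request:
play_rows(increments="1.3 0 20 0 1;1.3 0 38 0 1;1.3 0 43 0 1;1.3 0 43 0 1;1.3 0 46 0 1;1.3 0 49 0 1;1.3 0 51 0 1;1.3 0 51 0 1")

```text
t: 34.5
tool_pos: [0.5264, -0.0067, 0.0447]
orientation: [-3.114, 0.413, -0.0]
force: [-0.7, 0.8, -1.9]
opening: 0.0236
gripper_force: 40.0
```

```bash
python3 st.py
```

```text
34.5 [ 0.52636906 -0.00667605  0.04466818] [-0.7208203   0.8075073  -1.88773422] [0.00295957 0.18735594 0.02498217] 0.02364257015560218
91.56711016634183 0.20590095738538525
```

It has entered the cutout with no contact force. Lower to the floor.

Request:
play_rows(increments="0 0 3 0 1;0 0 5 0 1;0 0 7 0 1;0 0 8 0 1;0 0 8 0 1;0 0 8 0 1")

```text
t: 35.1
tool_pos: [0.5265, -0.0067, 0.0383]
orientation: [3.114, -0.412, -0.0]
force: [-9.4, 1.2, 15.7]
opening: 0.0239
gripper_force: 40.0
```

```bash
python3 st.py
```

```text
35.1 [ 0.52645354 -0.00667826  0.038283  ] [-9.35315058  1.22087206 15.6961144 ] [ 0.08029806  1.77086259 -0.03580482] 0.02386448139634461
91.54362548130344 0.2058964544475111
```

Request:
play_rows(increments="-1 0 -1 0 1;-1 0 -1 0 1;-1 0 -1 0 0.2;-1 0 -1 0 0.2;-1 0 -1 0 0.2;-1 0 -1 0 0;-1 0 -1 0 0;-1 0 -1 0 0;-1 0 -20 0 0;-1 0 -60 0 0;-1 0 -110 0 0;-1 0 -150 0 0;-1 0 -150 0 0;-1 0 -150 0 0")

```text
t: 36.5
tool_pos: [0.5263, -0.0065, 0.188]
orientation: [-3.114, 0.413, -0.005]
force: [-0.8, 0.1, 0.1]
opening: 0.0461
gripper_force: 0.0
```

Run:
```python
from h import *
for k in range(2):
  S={n:robot.read_camera(n) for n in("top","scene")}
  for n in S:
    for q in("key_jaw","key_tail","key","pocket_jaw","pocket_tail","lever_knob","tang"):
      print(n,q,[(round(d['conf'],2),np.round(d['centre'],3).tolist()) for d in robot.landmark_of(n,q) if d['conf']>.4])
print(robot.read_state()['force'])
a=cv2.resize(S['top'][125:235,240:360],(400,367),interpolation=cv2.INTER_CUBIC)
b=cv2.resize(S['scene'][165:255,310:408],(400,367),interpolation=cv2.INTER_CUBIC)
cv2.imwrite("pics/in.png",np.hstack([a,b]))
```

```text
top key_jaw [(0.65, [0.452, 0.018, 0.018])]
top key_tail []
top key [(0.48, [0.523, -0.007, 0.017])]
top pocket_jaw [(0.93, [0.455, 0.012, 0.018])]
top pocket_tail [(0.7, [0.529, -0.214, 0.092]), (0.66, [0.607, -0.029, 0.017])]
top lever_knob [(0.52, [0.45, -0.202, 0.122]), (0.48, [0.691, -0.206, 0.087]), (0.46, [0.13, 0.179, 0.159])]
top tang [(0.71, [0.53, -0.213, 0.093]), (0.71, [0.154, 0.296, 0.128])]
scene key_jaw []
scene key_tail [(0.9, [0.602, -0.026, 0.022])]
scene key [(0.55, [0.523, -0.009, 0.019])]
scene pocket_jaw [(0.72, [0.453, 0.012, 0.02])]
scene pocket_tail [(0.98, [0.606, -0.027, 0.02])]
scene lever_knob [(0.44, [0.446, -0.199, 0.112])]
scene tang [(0.87, [0.53, -0.212, 0.091]), (0.47, [0.695, -0.208, 0.086])]
top key_jaw [(0.63, [0.522, -0.008, 0.001]), (0.49, [0.45, 0.019, 0.02])]
top key_tail [(0.53, [0.454, 0.014, 0.015])]
top key [(0.5, [0.362, -0.48, -0.0]), (0.46, [0.522, -0.005, 0.019])]
top pocket_jaw [(0.75, [0.455, 0.013, 0.015])]
top pocket_tail [(0.91, [0.607, -0.027, 0.018])]
top lever_knob [(0.63, [0.129, 0.178, 0.162]), (0.52, [0.525, -0.004, 0.021]), (0.44, [0.449, -0.203, 0.118])]
top tang [(0.71, [0.527, -0.213, 0.092]), (0.57, [0.152, 0.296, 0.129])]
scene key_jaw []
scene key_tail [(0.9, [0.604, -0.028, 0.022])]
scene key [(0.91, [0.523, -0.005, 0.016])]
scene pocket_jaw [(0.74, [0.457, 0.014, 0.02])]
scene pocket_tail [(0.67, [0.606, -0.029, 0.022])]
scene lever_knob [(0.58, [0.447, -0.201, 0.112]), (0.56, [0.766, -0.075, 0.006])]
scene tang []
[ 0.61723243 -0.03534474 -0.17323061]
```

View pics/in.png

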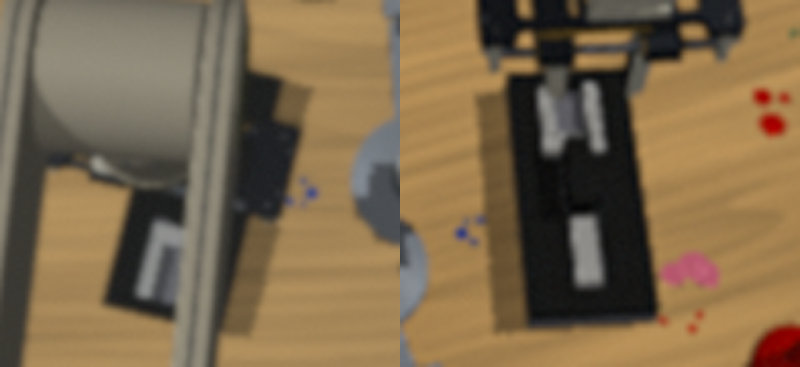

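Scene crop: the jaw is at (570,120) and the tail at (588,250), both inside the cutout. I'll move the arm aside and check the seating.

Request:
play_rows(increments="-12 -45 0 0 0;-25 -95 0 0 0;-38 -145 0 0 0;-52 -195 0 0 0;-65 -245 0 0 0;-78 -290 0 0 0;-78 -290 0 0 0;-78 -290 0 0 0")

```text
t: 38.9
tool_pos: [0.5251, 0.2952, 0.1862]
orientation: [3.114, -0.408, -0.001]
force: [0.4, 0.0, 0.7]
opening: 0.0463
gripper_force: 0.0
```

Run:
```python
from h import *
S={n:robot.read_camera(n) for n in("top","scene")}
M={}
for n in S:
    for q in("key_jaw","key_tail","key","pocket_jaw","pocket_tail"):
      print(n,q,[(round(d['conf'],2),np.round(d['centre'],3).tolist()) for d in robot.landmark_of(n,q) if d['conf']>.4])
    for q,bx,p0,z in(("key",KEY,[.523,-.0065,-.264],.018),("foam",FOAM,[.524,-.005,-.264],0)):
        c=proj(n,[.523,-.006,.02])
        for d in robot.regions_of(n,q):
            m=d['pixels'].astype(float);ys,xs=np.nonzero(m)
            if np.hypot(xs.mean()-c[0],ys.mean()-c[1])<12:
                if q=="foam": print(n,q,fit({n:m},bx,p0,z))
                else:
                  for zz in(.018,.026): print(n,q,zz,m.sum(),fit({n:m},bx,p0,zz))
                break
a=cv2.resize(S['top'][130:230,255:355],(400,400),interpolation=cv2.INTER_CUBIC)
b=cv2.resize(S['scene'][172:252,320:400],(400,400),interpolation=cv2.INTER_CUBIC)
cv2.imwrite("pics/in2.png",np.hstack([a,b]))
print(robot.read_state()['t'])
```

```text
top key_jaw [(0.78, [0.452, 0.017, 0.022])]
top key_tail [(0.63, [0.603, -0.028, 0.02]), (0.41, [0.533, -0.213, 0.092])]
top key [(0.87, [0.524, -0.007, 0.018])]
top pocket_jaw [(0.67, [0.455, 0.013, 0.02]), (0.55, [0.362, -0.478, 0.002]), (0.47, [0.449, -0.201, 0.12])]
top pocket_tail [(0.95, [0.603, -0.023, 0.016])]
top key 0.018 550.0 (array([ 0.52073822, -0.00468435, -0.25613773]), np.float64(28.22796520569012))
top key 0.026 550.0 (array([ 0.52041055, -0.0054461 , -0.25866441]), np.float64(30.06073985966936))
top foam (array([ 0.52442457, -0.0043674 , -0.26030128]), np.float64(278.3142721549404))
scene key_jaw [(0.72, [0.447, 0.009, 0.017]), (0.66, [0.77, 0.187, 0.005])]
scene key_tail [(0.66, [0.606, -0.026, 0.018]), (0.48, [0.526, -0.006, 0.018])]
scene key [(0.95, [0.522, -0.006, 0.017])]
scene pocket_jaw [(0.88, [0.455, 0.008, 0.018])]
scene pocket_tail [(0.82, [0.606, -0.029, 0.023])]
scene key 0.018 424.0 (array([ 0.52222309, -0.00745986, -0.26265827]), np.float64(11.775122549019606))
scene key 0.026 424.0 (array([ 0.52599955, -0.00976122, -0.26326043]), np.float64(11.802047289504037))
scene foam (array([ 0.52398699, -0.00645725, -0.27289892]), np.float64(217.88500816993465))
39.7
```

View pics/in2.png

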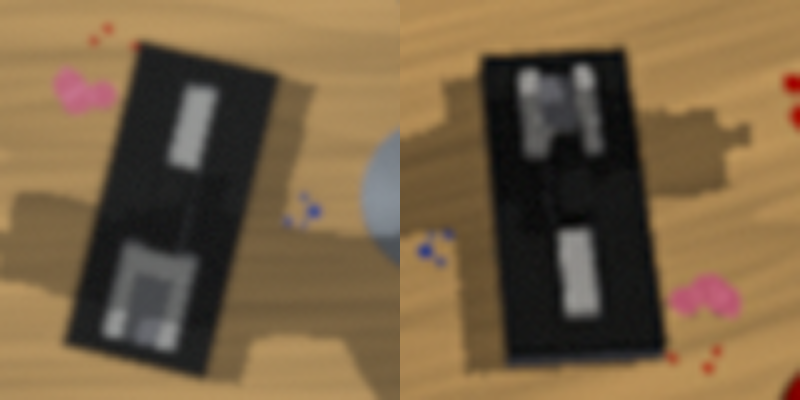

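The key looks seated: both fits agree at about floor height, about 2.5 mm toward -x and inside the clearance. A light press on each end of the grip will confirm it. First I close the fingers and go above the jaw side.

Run:
```python
from h import *
print(plan(.498,.001,.09,-15.1))
```

```text
(array([ 49.6, 290. ,  96.6]), np.float64(0.0), 39.7)
```

Request:
play_rows(increments="9 50 0 0 1;18 100 0 0 1;27 150 0 0 1;36 200 0 0 1;44 250 0 0 1;50 290 20 0 1;50 290 60 0 1;50 290 97 0 1;50 290 97 0 1;50 290 97 0 1;50 290 110 0 1;50 290 120 0 1;50 290 126 0 1;50 290 129 0 1;50 290 131 0 1;50 290 131 0 1")

```text
t: 41.3
tool_pos: [0.4983, 0.0011, 0.0582]
orientation: [3.114, -0.412, -0.002]
force: [-14.2, 2.0, 27.0]
opening: 0.0004
gripper_force: 13.3
```

```bash
python3 st.py
```

```text
41.3 [0.49827129 0.00111554 0.05815729] [-14.20032869   1.99522606  27.03005327] [ 0.33559855  2.96881781 -0.03996619] 0.00043255206124474685
98.97261139230349 0.21626193197287966
```

The contact at z = 58 mm is exactly floor plus grip height, so the key is seated. Retract clear.

Request:
play_rows(increments="0 0 -4 0 1;0 0 -30 0 1;0 0 -75 0 1;0 0 -120 0 1;-10 -45 -120 0 1;-22 -95 -120 0 1;-35 -145 -120 0 1;-48 -195 -120 0 1;-60 -240 -120 0 1;-60 -240 -120 0 1;-60 -240 -120 0 1;-60 -240 -120 0 1")

```text
t: 42.5
tool_pos: [0.503, 0.2474, 0.1755]
orientation: [3.114, -0.413, -0.0]
force: [-0.2, -0.1, 0.2]
opening: 0.0004
gripper_force: 0.0
```

Run:
```python
from h import *
S={n:robot.read_camera(n) for n in("top","scene")}
for n in S:
    for q in("key_jaw","key_tail","key","pocket_jaw","pocket_tail","lever_knob","bottle_a","bowl"):
      print(n,q,[(round(d['conf'],2),np.round(d['centre'],3).tolist()) for d in robot.landmark_of(n,q) if d['conf']>.4])
    for d in robot.regions_of(n,"key"):
        m=d['pixels'].astype(float);ys,xs=np.nonzero(m);c=proj(n,[.523,-.006,.02])
        if np.hypot(xs.mean()-c[0],ys.mean()-c[1])<12: print(n,fit({n:m},KEY,[.523,-.0065,-.264],.018)); break
```

```text
top key_jaw [(0.71, [0.452, 0.016, 0.022])]
top key_tail [(0.8, [0.602, -0.029, 0.02])]
top key [(0.65, [0.524, -0.007, 0.018])]
top pocket_jaw [(0.82, [0.455, 0.013, 0.019])]
top pocket_tail [(0.78, [0.603, -0.025, 0.019])]
top lever_knob [(0.72, [0.448, -0.2, 0.122]), (0.59, [0.128, 0.178, 0.158])]
top bottle_a [(0.69, [0.759, 0.076, 0.0]), (0.68, [0.767, 0.193, 0.006])]
top bowl [(0.85, [0.765, -0.077, 0.002])]
top (array([ 0.52085002, -0.0049317 , -0.26708284]), np.float64(11.678813437139562))
scene key_jaw [(0.56, [0.446, 0.011, 0.016])]
scene key_tail [(0.74, [0.608, -0.028, 0.02])]
scene key [(0.81, [0.524, -0.005, 0.02])]
scene pocket_jaw [(0.59, [0.453, 0.012, 0.021])]
scene pocket_tail [(0.88, [0.604, -0.03, 0.02])]
scene lever_knob [(0.68, [0.13, 0.178, 0.16]), (0.53, [0.446, -0.198, 0.114])]
scene bottle_a [(0.64, [0.762, 0.075, -0.002]), (0.64, [0.606, -0.029, 0.022]), (0.63, [0.446, 0.012, 0.017]), (0.62, [0.366, -0.475, -0.001])]
scene bowl [(0.87, [0.766, -0.073, 0.002])]
scene (array([ 0.52161752, -0.00721671, -0.26570504]), np.float64(17.234693387158785))
```

```bash
python3 -c "
from plant import robot
print(robot.close_job())"
```

```text
the job is handed in; nothing more can be done
None
```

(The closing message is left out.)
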